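# Put the drip coffee filter together on its cup

## Task

The washed parts of the drip coffee filter lie spread over the worktop: put them together for the next coffee, one after another from the bottom up. Stand the cup in the well of the wooden saucer, set the filter chamber with its flange squarely on the cup, lower the press plate inside to the chamber's floor and close it with the cap, seated all round on the chamber's rim. Do not disturb the flask, the little glass bottle or the spoon rest.

Things in the scene. Friction and masses are not known exactly. Their poses are not given: they have to be found in the camera images.
- saucer_well (a point): flat round wooden saucer, 120 mm across and 8 mm high, loose, lying on the worktop; in its middle a round well 72 mm wide and 3 mm deep. The point is the middle of the well's floor, 5 mm above the saucer's underside. Its z axis points up.
- cup_mid (a point): white porcelain cup without a handle, upright, open at the top, 85 mm high; outside 62 mm across at the rim, 53 mm at the foot; wall 3 mm, mouth 56 mm wide. The point is on its axis, half-way up (42.5 mm over its underside and below its rim); z is up along the axis; it is round, its yaw means nothing. 0.15 to 0.25 kg.
- chamber_mid (a point): steel filter chamber, 54.5 mm high: an open can, 64 mm across outside, 59 inside, on a thin flange 92 mm wide. Heights over the bottom: flange underside 6, its top (the can's perforated floor) 8.5, rim 54.5 mm. Under the flange a skirt 46 mm wide, 6 mm high, hangs in the cup's mouth when the flange rests on the cup's rim. Grip the can outside. Point: on the axis, 27.25 mm over the bottom; z up.
- press_mid (a point): steel press plate, 70 mm high: a flat perforated disc 52 mm across, 4 mm thick, with an upright thin stem ending in a round grip 14 mm thick, from 44 to 70 mm over the underside. In the chamber the grip stands 24 mm out over its rim. The point is on the axis, half-way up (35 mm over the underside); z is up along the axis. 0.06 to 0.09 kg.
- lid_mid (a point): steel cap, a stepped bell 62 mm high, open side down: a skirt 75 mm across outside, 71 inside; in it, 8 mm over the bottom edge, a ledge that rests on the chamber's rim; above it a hollow dome to 41 mm that takes the press's grip; on top a black knob 16 mm across, from 44 to 62 mm over the bottom edge. Point: on the axis, half-way up (31 mm over the bottom edge); z up.
- flask: bystander: small conical glass flask, 69 mm wide, 105 mm high, loose, at the right; origin at the centre of its underside.
- bulb_jar: bystander: little round glass bottle lying on its side, 65 x 86 x 62 mm, loose, at the right; origin at the centre of its underside.
- spoon_rest: bystander: small blue and white boat-shaped spoon rest, 38 x 68 x 16 mm, loose, at the right; origin at the centre of its underside.
Mind the look-alikes: they are no part of the job. What is shaped like the part that bears press_mid but orange or yellow is not meant.

How it is judged:
By the outcome, as a careful person would: the job done as asked, in the order asked, and still so for the second after the job is handed in, with the robot touching nothing.
It also fails if it takes over 128 s, if anything falls off the work surface, if the arm or the gripper's body presses on something with over 40 N, if the wrist force passes 120 N, or if a joint passes its speed limit or range.

## Robot

A 6-joint arm with a two-finger parallel gripper is mounted at the origin on a cart in front of the work surface, level with it; the furniture and walls round the work are solid. World frame = base frame: x ahead of the robot, y to its left, z up, the work surface at z = 0. Lengths are in m, angles in rad, forces in N, time in s.
With the tool pointing down it reaches from about 0.425 to 0.95 m from the base axis. Payload 3.5 kg.
Tool frame: the origin (TCP) lies between the finger pads; the fingertips stand 17 mm ahead of it and the grasp point (between the pads) lies 2 mm behind it (ctrl.tip_reach is the distance from the TCP to the fingertips, in m); z points along the fingers, y is the direction in which the jaws open and shut (so a half turn about z gives the same grasp; the last joint's range is limited). The gripper opens to 85 mm and grips with 20 to 120 N. Pads are 22 mm wide; open, the fingers measure 114 mm over their backs; the gripper's body (76 mm by 85 mm) begins 54 mm behind the grasp point. The pads swing forward as they close: fully open they stand 13 mm farther back than shut.
Start: joints at [0.961, 0.286, 1.577, -0, 1.279, -0.15], TCP at [0.3, 0.605, 0.248] pointing down, gripper open.
Joint ranges: [-2.77, 2.77], [-0.9, 2.22], [0.21, 2.48], [-1.53, 4.67], [0.24, 2.81], [-2.84, 2.84]. Speed limits (rad/s): [2.79, 2.79, 3.14, 3.14, 3.14, 3.14].

## Interface

Orientations are given as a unit quaternion [x, y, z, w].
In Python, from plant import monitor, imaging, workorder, ctrl gives the robot as it stands.
- The arm moves only by the tool send_rows, never from a script. Its argument "rows" is a list of rows, each a list of 4 numbers: the shift along the world's x, y, z normalised to -1 to 1, where 1 is 0.3 m, then the turn about the world's z normalised to -1 to 1, where 1 is 360 degrees. A call has 1 to 20 rows; each row is the pose to reach, as a shift and turn from the pose commanded when the call began, turning the shorter way round; what a row does not reach only later rows make up. A row lasts 1/8 s, in which the tool goes at most 62.5 mm and 10.7 degrees, less where a joint would pass 70% of its speed; a pose out of reach is approached as far as the arm can. A call with a number of a shift or a turn outside -1 to 1 is refused whole. A call with a gripper value outside its range is refused whole. "jaw" is the closure, from 0 (fully open) to 1 (shut), set as the call begins (left out, the last holds). The fingers move at their own pace and stop on an object; "newtons" is the grip in N (left out, the last holds). Time passes only in rows, so rows that repeat a pose let the fingers close. It gives the time, the measured TCP pose, the force and the opening at its end, in the units of the state.
- monitor.get_state(): the state, without advancing time (a new reading comes with each control period).
- imaging.read_camera(name): name is "side" or "top"; returns the picture (384x512x3 uint8, red, green, blue); there is no depth.
- imaging.calibration(name): a dict with "intrinsics" (3x3 intrinsics, pixels), "dist_coeffs" ([k1, k2, p1, p2, k3] as OpenCV has them; the pictures are not rectified), "cam_to_world" (4x4, takes a point from camera to world coordinates). Camera axes: x right, y up, looking along -z (the intrinsics and any distortion apply to the point x, -y, -z); pixel columns grow to the right and rows downward; lengths in m; the calibration is good to about 2 mm. A picture is of the moment at which its call begins. calibration takes no time and is no camera call.
- workorder.sign_off(): hands the job in, once; it reports no verdict.
The state is a dict: "time": time; "qpos": joint angles; "dq": joint speeds; "joint_efforts": joint torques, N m; "eef_pos": TCP position; "tcp_rot": TCP orientation; "contact_force": force on the tool from outside, world axes, zero at the start; "wrist_torque": the same for the moment, N m; "opening": opening from 0.0 (shut) to 1.0 (fully open).
Only numpy, scipy, OpenCV 4.12 (cv2) and the standard library are available. Lean on these libraries where they do the work, as an engineer would, in place of code of your own. Each camera call takes 0.05 s, during which the arm holds its last target.

## Working session

There is one attempt and no reset: what is moved stays moved. The work goes in short steps, Python scripts to look and compute and a tool call to move; the robot and the scene stay as the last step left them, time stands still between calls to the robot, and variables do not carry over. Pictures are saved under pics/ and viewed, and the job is handed in when it is done.

Besides the shell and the picture viewer there is one more tool, called after "Request:" as name(argument=value, ...), one argument or row to a line, values as JSON. send_rows: Moves the arm, as the interface text tells. Scaled input: -1 to 1 covers 0.3 m each way for a shift and 360 degrees each way for a turn. Its arguments: {"type":"object","properties":{"rows":{"type":"array"},"jaw":{"type":"number"},"newtons":{"type":"number"}},"required":["rows"]}

```bash
ls; mkdir -p pics
python3 - <<'E'
from plant import monitor, imaging, workorder, ctrl
import cv2,numpy as np
np.set_printoptions(precision=4,suppress=True)
for n in("side","top"):
    im=imaging.read_camera(n);cv2.imwrite(f"pics/{n}0.png",im[:,:,::-1])
    c=imaging.calibration(n);print(n,c)
print(monitor.get_state(),ctrl.tip_reach)
E
```

```text
pics
side {'intrinsics': array([[387.8224,   0.    , 253.7466],
       [  0.    , 387.8224, 193.471 ],
       [  0.    ,   0.    ,   1.    ]]), 'dist_coeffs': array([-0.085,  0.   ,  0.   ,  0.   ,  0.   ]), 'cam_to_world': array([[ 0.9305,  0.1903, -0.3131,  0.1789],
       [-0.3663,  0.4712, -0.8023, -0.8396],
       [-0.0052,  0.8612,  0.5082,  0.5824],
       [ 0.    ,  0.    ,  0.    ,  1.    ]])}
top {'intrinsics': array([[415.4772,   0.    , 260.7523],
       [  0.    , 415.4772, 193.6899],
       [  0.    ,   0.    ,   1.    ]]), 'dist_coeffs': array([-0.0189,  0.    ,  0.    ,  0.    ,  0.    ]), 'cam_to_world': array([[ 0.0063,  0.9942, -0.1075,  0.3996],
       [-0.9997,  0.0039, -0.0224, -0.073 ],
       [-0.0219,  0.1076,  0.994 ,  1.1681],
       [ 0.    ,  0.    ,  0.    ,  1.    ]])}
{'time': 0.1, 'qpos': array([ 0.961 ,  0.2871,  1.578 , -0.    ,  1.2786, -0.15  ]), 'dq': array([-0.0001, -0.0015, -0.0035,  0.0015, -0.0012,  0.0016]), 'joint_efforts': array([  0.0019, -40.7296, -29.37  ,  -0.    ,   0.0034,  -0.    ]), 'eef_pos': array([0.2992, 0.6044, 0.2471]), 'tcp_rot': array([ 0.2279,  0.9737, -0.001 , -0.0004]), 'contact_force': array([-0.5823,  0.4996,  0.6061]), 'wrist_torque': array([ 0.0093, -0.0158,  0.0048]), 'opening': 0.9953750008303913} 0.017
```

View pics/side0.png

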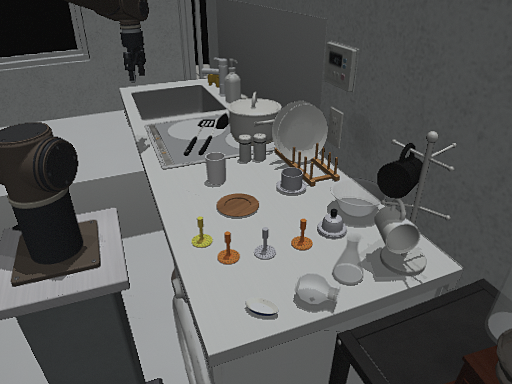

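View pics/top0.png

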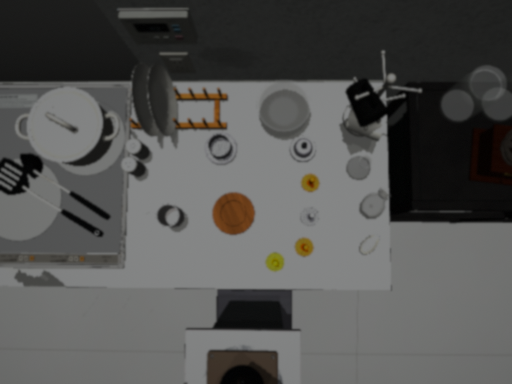

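Side view: yellow look-alike at (201,232), orange ones at (228,248) and (302,235), and the steel press at (265,244), which is the one I want. The cup is at (216,168), saucer (237,205), chamber (291,180) and lid (333,222). The bowl at (355,205) and the mug on its tree are not job parts. Next, close crops.

```bash
cat > h.py <<'E'
import cv2,numpy as np
from plant import monitor, imaging, workorder, ctrl
np.set_printoptions(precision=4,suppress=True)
def ray(n,uv):
    c=imaging.calibration(n)
    p=cv2.undistortPoints(np.array(uv,float).reshape(-1,1,2),c["intrinsics"],c["dist_coeffs"]).reshape(-1,2)
    d=np.c_[p[:,0],-p[:,1],-np.ones(len(p))]
    T=c["cam_to_world"];return T[:3,3],d@T[:3,:3].T
def onz(n,uv,z):
    o,d=ray(n,uv);return o+d*((z-o[2])/d[:,2])[:,None]
def proj(n,P):
    c=imaging.calibration(n);T=c["cam_to_world"]
    q=(np.array(P,float).reshape(-1,3)-T[:3,3])@T[:3,:3]
    q=q*[1,-1,-1]
    return cv2.projectPoints(q,np.zeros(3),np.zeros(3),c["intrinsics"],c["dist_coeffs"])[0].reshape(-1,2)
def tri(a,b):
    o1,d1=ray("side",a);o2,d2=ray("top",b);d1=d1[0];d2=d2[0]
    s=np.linalg.lstsq(np.c_[d1,-d2],o2-o1,rcond=None)[0]
    p,q=o1+s[0]*d1,o2+s[1]*d2
    return (p+q)/2,np.linalg.norm(p-q)
def crop(im,x,y,w,h,k,f):
    cv2.imwrite(f,cv2.resize(im[y:y+h,x:x+w,::-1],None,fx=k,fy=k,interpolation=cv2.INTER_CUBIC))
E
python3 - <<'E'
from h import *
s=cv2.imread("pics/side0.png")[:,:,::-1];t=cv2.imread("pics/top0.png")[:,:,::-1]
crop(s,185,140,180,130,4.4,"pics/s1.png")
t2=np.clip(t.astype(float)*1.3,0,255).astype(np.uint8)
crop(t2,150,125,190,150,4,"pics/t1.png")
E
```

```text
(no output)
```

View pics/s1.png

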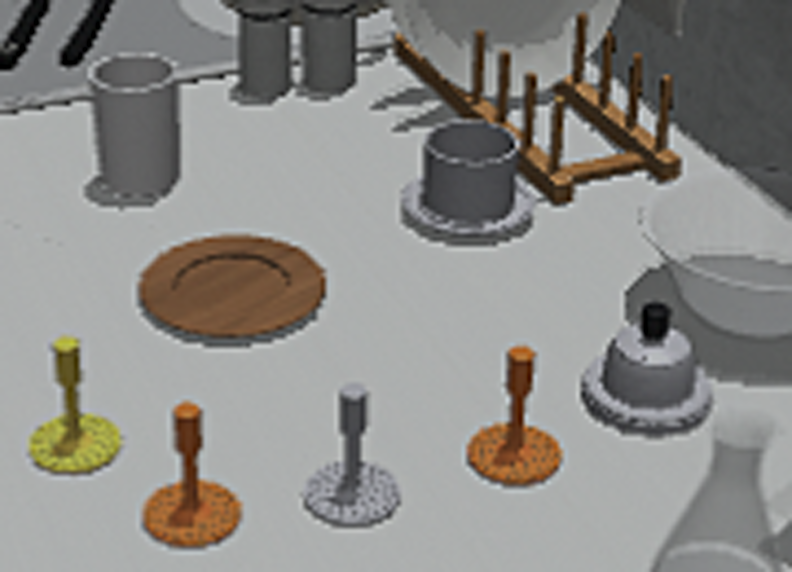

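View pics/t1.png

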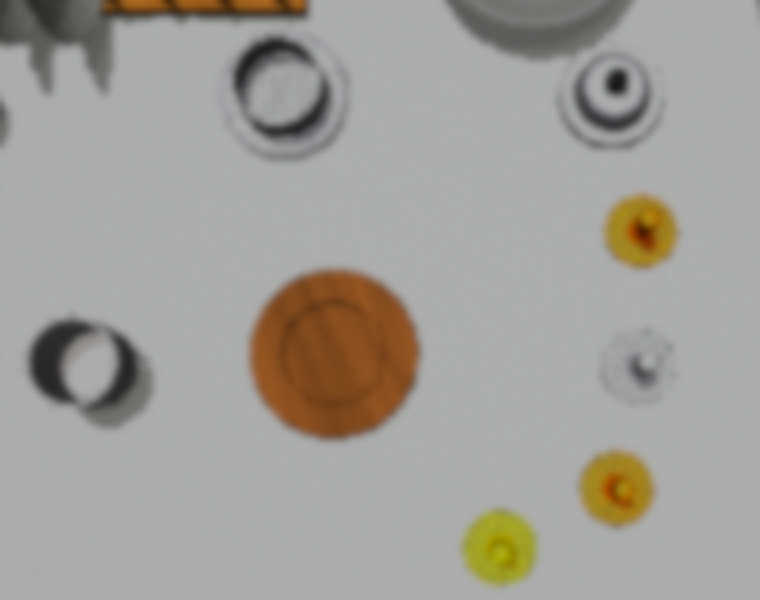

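Run:
```python
from h import *
S=lambda x,y:((x+.5)/4.4-.5+185,(y+.5)/4.4-.5+140)
T=lambda x,y:((x+.5)/4-.5+150,(y+.5)/4-.5+125)
def show(n,a,za,b,zb):
    print(n,"side",onz("side",S(*a),za)[0][:2],"top",onz("top",T(*b),zb)[0][:2])
show("cup rim",(133,74),.085,(76,361),.085)
show("chamber",(471.5,143),.0545,(286,96.5),.0085)
show("lid knob",(656,312),.062,(617,81),.062)
show("lid skirt",(648,397),.004,(611.5,100),.004)
show("press",(354,391),.07,(639,366.5),.004)
show("press disc",(352,491),.004,(648,358),.07)
for n in("side","top"):
    im=cv2.imread(f"pics/{n}0.png");hsv=cv2.cvtColor(im,cv2.COLOR_BGR2HSV)
    m=cv2.inRange(hsv,(4,90,40),(20,255,255))
    c=[c for c in cv2.findContours(m,cv2.RETR_EXTERNAL,cv2.CHAIN_APPROX_NONE)[0]]
    for k in c:
        if cv2.contourArea(k)>200:
            x,y,w,h=cv2.boundingRect(k)
            if abs(x+w/2-236)<15 and 190<y+h/2<230:
                P=onz(n,k.reshape(-1,2),.008 if n=="top" else .006)[:,:2].astype(np.float32)
                print(n,cv2.fitEllipse(k),cv2.minEnclosingCircle(P),cv2.fitEllipse(P*1000))
```

```text
cup rim side [0.457  0.1946] top [0.4599 0.1928]
chamber side [0.6538 0.0673] top [0.6533 0.0668]
lid knob side [ 0.6518 -0.1685] top [ 0.6526 -0.1641]
lid skirt side [ 0.6526 -0.1696] top [ 0.6521 -0.1648]
press side [ 0.4614 -0.1848] top [ 0.4626 -0.1832]
press disc side [ 0.4612 -0.184 ] top [ 0.4646 -0.1829]
side ((237.36546325683594, 204.59170532226562), (21.76276397705078, 41.2484016418457), 88.1680679321289) ((0.4699976146221161, 0.03332706540822983), 0.059935495257377625) ((470.17413330078125, 33.16509246826172), (114.37664031982422, 115.19761657714844), 65.90677642822266)
top ((233.10482788085938, 213.0679473876953), (40.40863800048828, 40.88055419921875), 53.08260726928711) ((0.4705938398838043, 0.030091313645243645), 0.058565348386764526) ((470.4713134765625, 30.274965286254883), (113.65421295166016, 114.23204803466797), 18.137012481689453)
```

The four press-shaped things differ only in colour. The close crop confirms the steel one at side (265,244), top (310,216). Moving to the cup.

Request:
send_rows(
  rows=[
    [0.1, -0.4, 0, 0.03],
    [0.2667, -0.9333, 0, 0.0733],
    [0.2667, -0.9333, 0, 0.0733],
    [0.2667, -0.9333, 0, 0.0733],
    [0.2667, -0.9333, 0, 0.0733],
    [0.2667, -0.9333, 0, 0.0733],
    [0.2667, -0.9333, 0, 0.0733],
    [0.2667, -0.9333, 0, 0.0733],
  ],
  jaw=0,
  newtons=25,
)

```text
time: 1.1
eef_pos: [0.3791, 0.3258, 0.2482]
tcp_rot: [-0.001, 1.0, 0.0, -0.0]
contact_force: [0.8, 0.1, -0.4]
opening: 0.999
```

Request:
send_rows(
  rows=[
    [0.13, -0.22, -0.15, 0],
    [0.2617, -0.4377, -0.38, 0],
    [0.2617, -0.4377, -0.38, 0],
    [0.2617, -0.4377, -0.38, 0],
    [0.2617, -0.4377, -0.38, 0],
    [0.2617, -0.4377, -0.38, 0],
    [0.2617, -0.4377, -0.38, 0],
  ],
)

```text
time: 1.98
eef_pos: [0.4583, 0.1948, 0.1357]
tcp_rot: [-0.001, 1.0, 0.0, 0.001]
contact_force: [0.0, -0.6, -0.2]
opening: 0.997
```

Run:
```python
from h import *
st=monitor.get_state();print(st)
for n in("side","top"):
    im=imaging.read_camera(n);cv2.imwrite(f"pics/{n}1.png",im[:,:,::-1])
s=cv2.imread("pics/side1.png")[:,:,::-1];t=cv2.imread("pics/top1.png")[:,:,::-1]
a=cv2.resize(s[60:220,140:300],(480,480));b=cv2.resize(t[150:270,110:250],(560,480))
cv2.imwrite("pics/c1.png",cv2.resize(np.hstack([a,b]),(800,369))[:,:,::-1])
```

```text
{'time': 1.975, 'qpos': array([ 0.1979,  0.0198,  2.0977,  0.0002,  1.0215, -1.3758]), 'dq': array([-0.0065,  0.0042,  0.0048, -0.0005, -0.0036, -0.0008]), 'joint_efforts': array([ -0.0669, -26.4938, -25.8124,  -0.0015,  -0.0052,   0.0012]), 'eef_pos': array([0.4583, 0.1948, 0.1357]), 'tcp_rot': array([-0.0014,  1.    ,  0.0003,  0.0012]), 'contact_force': array([ 0.036 , -0.6316, -0.1908]), 'wrist_torque': array([ 0.0213,  0.0464, -0.0195]), 'opening': 0.9973957132766388}
```

View pics/c1.png

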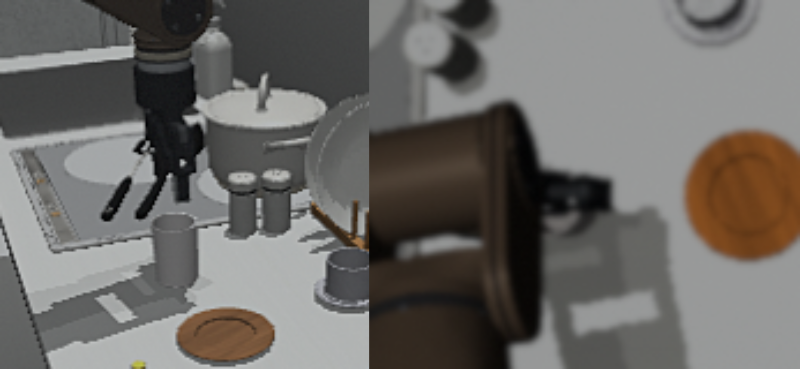

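Side shows the gripper straight over the cup (cup at about (175,250) in the crop). Descend and squeeze, then turn 90° and squeeze again to centre it.

Request:
send_rows(
  rows=[
    [0, 0, -0.08, 0],
    [0, 0, -0.16, 0],
    [0, 0, -0.25, 0],
    [0, 0, -0.25, 0],
    [0, 0, -0.25, 0],
    [0, 0, -0.25, 0],
  ],
)

```text
time: 2.82
eef_pos: [0.4591, 0.1939, 0.0609]
tcp_rot: [-0.0, 1.0, 0.0, 0.001]
contact_force: [0.4, -0.3, 0.5]
opening: 1.0
```

Request:
send_rows(
  rows=[
    [0, 0, 0, 0],
    [0, 0, 0, 0],
    [0, 0, 0, 0],
    [0, 0, 0, 0],
    [0, 0, 0, 0],
    [0, 0, 0, 0],
    [0, 0, 0, 0],
    [0, 0, 0, 0],
  ],
  jaw=1,
  newtons=20,
)

```text
time: 3.82
eef_pos: [0.4589, 0.1941, 0.0604]
tcp_rot: [-0.0, 1.0, 0.0, 0.001]
contact_force: [-1.5, 2.1, 6.1]
opening: 0.726
```

Request:
send_rows(
  rows=[
    [0, 0, 0, 0],
    [0, 0, 0, 0],
    [0, 0, 0, 0],
    [0, 0, 0, 0],
    [0, 0, 0, -0.03],
    [0, 0, 0, -0.06],
    [0, 0, 0, -0.09],
    [0, 0, 0, -0.12],
    [0, 0, 0, -0.15],
    [0, 0, 0, -0.18],
    [0, 0, 0, -0.21],
    [0, 0, 0, -0.23],
    [0, 0, 0, -0.25],
    [0, 0, 0, -0.25],
    [0, 0, 0, -0.25],
  ],
  jaw=0,
)

```text
time: 5.7
eef_pos: [0.458, 0.1936, 0.0593]
tcp_rot: [0.706, 0.708, -0.0, -0.0]
contact_force: [-1.3, -0.8, -0.3]
opening: 0.997
```

Request:
send_rows(
  rows=[
    [0, 0, 0, 0],
    [0, 0, 0, 0],
    [0, 0, 0, 0],
    [0, 0, 0, 0],
    [0, 0, 0, 0],
    [0, 0, 0, 0],
    [0, 0, 0, 0],
    [0, 0, 0, 0],
  ],
  jaw=1,
  newtons=30,
)

```text
time: 6.7
eef_pos: [0.4584, 0.1937, 0.0596]
tcp_rot: [0.707, 0.707, 0.0, 0.0]
contact_force: [0.9, -0.0, 3.1]
opening: 0.707
```

Request:
send_rows(
  rows=[
    [0, 0, 0.05, 0],
    [0, 0, 0.1, 0],
    [0, 0, 0.15, 0],
    [0, 0, 0.2, 0],
    [0, 0, 0.2, 0],
    [0, 0, 0.2, 0],
    [0, 0, 0.2, 0],
  ],
)

```text
time: 7.58
eef_pos: [0.4574, 0.1935, 0.1185]
tcp_rot: [0.707, 0.707, -0.001, -0.0]
contact_force: [0.3, -0.8, -2.4]
opening: 0.699
```

Run:
```python
from h import *
for n in("side","top"):
    im=imaging.read_camera(n);cv2.imwrite(f"pics/{n}2.png",im[:,:,::-1])
s=cv2.imread("pics/side2.png")[:,:,::-1];t=cv2.imread("pics/top2.png")[:,:,::-1]
a=cv2.resize(s[60:220,140:300],(480,480));b=cv2.resize(t[150:270,110:250],(560,480))
cv2.imwrite("pics/c2.png",cv2.resize(np.hstack([a,b]),(800,369))[:,:,::-1])
```

```text
(no output)
```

View pics/c2.png

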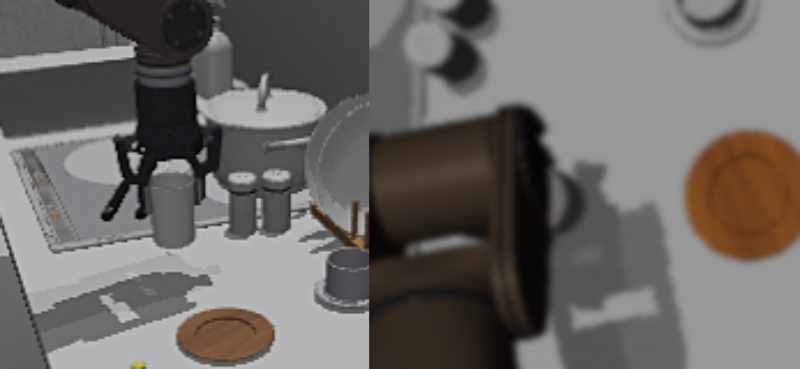

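Cup is lifted upright. Carry it over the saucer and check before lowering the last bit.

Request:
send_rows(
  rows=[
    [0.01, -0.07, 0, 0],
    [0.02, -0.16, 0, 0],
    [0.03, -0.26, 0, 0],
    [0.04, -0.36, 0, 0],
    [0.04, -0.46, 0, 0],
    [0.04, -0.54, 0, 0],
    [0.04, -0.54, 0, 0],
    [0.04, -0.54, -0.05, 0],
    [0.04, -0.54, -0.1, 0],
    [0.04, -0.54, -0.13, 0],
    [0.04, -0.54, -0.13, 0],
    [0.04, -0.54, -0.13, 0],
  ],
)

```text
time: 9.18
eef_pos: [0.4703, 0.0318, 0.0805]
tcp_rot: [0.707, 0.708, 0.0, 0.0]
contact_force: [0.2, 0.2, -1.1]
opening: 0.704
```

Run:
```python
from h import *
print(monitor.get_state()["eef_pos"])
for n in("side","top"):
    im=imaging.read_camera(n);cv2.imwrite(f"pics/{n}3.png",im[:,:,::-1])
s=cv2.imread("pics/side3.png")[:,:,::-1];t=cv2.imread("pics/top3.png")[:,:,::-1]
a=cv2.resize(s[130:230,185:285],(480,480),interpolation=cv2.INTER_CUBIC);b=cv2.resize(t[150:250,180:290],(528,480))
cv2.imwrite("pics/c3.png",cv2.resize(np.hstack([a,b]),(800,381))[:,:,::-1])
```

```text
[0.4703 0.0318 0.0805]
```

View pics/c3.png

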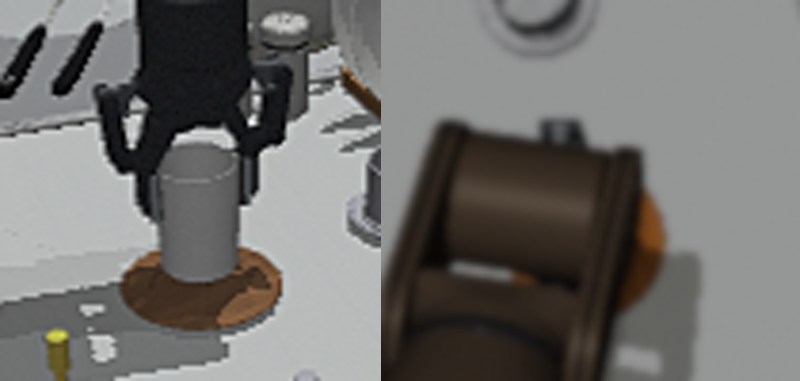

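Side shows the cup foot at crop column about 199 against saucer centre 201, about 1 mm off. Lower and release.

Request:
send_rows(
  rows=[
    [0, 0, -0.02, 0],
    [0, 0, -0.035, 0],
    [0, 0, -0.045, 0],
    [0, 0, -0.05, 0],
    [0, 0, -0.05, 0],
    [0, 0, -0.05, 0],
  ],
)

```text
time: 10.02
eef_pos: [0.4702, 0.0316, 0.0655]
tcp_rot: [0.707, 0.707, 0.0, 0.0]
contact_force: [0.7, 0.6, -1.6]
opening: 0.705
```

Request:
send_rows(
  rows=[
    [0, 0, 0, 0],
    [0, 0, 0, 0],
    [0, 0, 0, 0],
    [0, 0, 0, 0],
    [0, 0, 0, 0],
  ],
  jaw=0,
)

```text
time: 10.65
eef_pos: [0.47, 0.0316, 0.0654]
tcp_rot: [0.707, 0.707, 0.0, 0.0]
contact_force: [-0.2, -0.6, -0.0]
opening: 1.0
```

Request:
send_rows(
  rows=[
    [0, 0, 0.1, 0],
    [0, 0, 0.25, 0],
    [0, 0, 0.4, 0],
    [0, 0, 0.5, 0],
    [0, 0, 0.5, 0],
    [0, 0, 0.5, 0],
  ],
)

```text
time: 11.4
eef_pos: [0.4693, 0.0317, 0.214]
tcp_rot: [0.707, 0.707, -0.001, -0.001]
contact_force: [-0.3, 0.1, 0.0]
opening: 1.001
```

Run:
```python
from h import *
for n in("side","top"):
    im=imaging.read_camera(n);cv2.imwrite(f"pics/{n}4.png",im[:,:,::-1])
s=cv2.imread("pics/side4.png")[:,:,::-1];t=cv2.imread("pics/top0.png")[:,:,::-1]
a=cv2.resize(s[130:230,185:345],(640,400),interpolation=cv2.INTER_CUBIC)
cv2.imwrite("pics/c4.png",a[:,:,::-1])
# rack front-right corner
t=cv2.imread("pics/top0.png");hsv=cv2.cvtColor(t,cv2.COLOR_BGR2HSV);m=cv2.inRange(hsv,(4,90,40),(20,255,255))[110:140,150:240]
ys,xs=np.nonzero(m);print(ys.max()+110,xs[ys>8].max()+150)
for z in(.0,.02,.05):print(onz("top",[(228,ys.max()+110)],z))
print(onz("side",[(185+560/4.4,140+200/4.4),(185+568/4.4,140+178/4.4)],0))
```

```text
128 226
[[0.7161 0.049  0.    ]]
[[0.7107 0.0469 0.02  ]]
[[0.7026 0.0438 0.05  ]]
[[0.7217 0.0577 0.    ]
 [0.7426 0.0838 0.    ]]
```

View pics/c4.png

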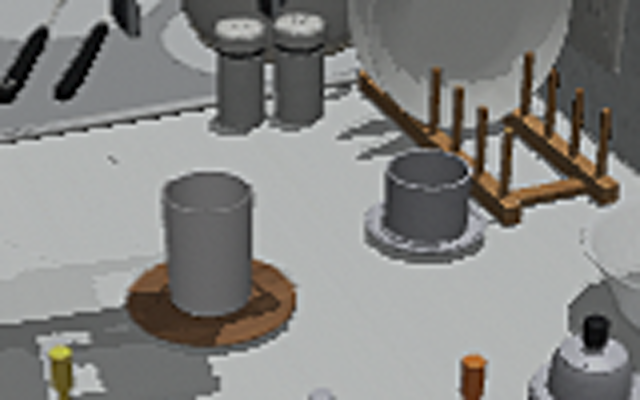

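Run:
```python
from h import *
for z in (.05,.06,.07,.08,.09,.1): print(z,(proj("side",[(.722,.06,z)])-[185,130])*4)
```

```text
0.05 [[512.6717 162.3479]]
0.06 [[513.6226 150.4378]]
0.07 [[514.5793 138.4263]]
0.08 [[515.5417 126.3123]]
0.09 [[516.5098 114.095 ]]
0.1 [[517.4836 101.7735]]
```

Cup stands in the saucer. Peg tops come out at about 77 mm and the rack bar at x=0.711, so ±45° grips clear them. To the chamber.

Request:
send_rows(
  rows=[
    [0.15, 0.03, 0, 0.029],
    [0.3, 0.06, 0, 0.058],
    [0.45, 0.09, 0, 0.087],
    [0.61, 0.118, 0, 0.115],
    [0.61, 0.118, -0.1, 0.125],
    [0.61, 0.118, -0.2, 0.125],
    [0.61, 0.118, -0.36, 0.125],
    [0.61, 0.118, -0.36, 0.125],
    [0.61, 0.118, -0.36, 0.125],
    [0.61, 0.118, -0.45, 0.125],
    [0.61, 0.118, -0.52, 0.125],
    [0.61, 0.118, -0.573, 0.125],
    [0.61, 0.118, -0.573, 0.125],
    [0.61, 0.118, -0.573, 0.125],
  ],
)

```text
time: 13.25
eef_pos: [0.6536, 0.067, 0.0442]
tcp_rot: [0.382, 0.924, 0.0, 0.001]
contact_force: [0.3, 0.3, 1.0]
opening: 0.995
```

Request:
send_rows(
  rows=[
    [0, 0, 0, 0],
    [0, 0, 0, 0],
    [0, 0, 0, 0],
    [0, 0, 0, 0],
    [0, 0, 0, 0],
    [0, 0, 0, 0],
    [0, 0, 0, 0],
    [0, 0, 0, 0],
  ],
  jaw=1,
  newtons=20,
)

```text
time: 14.25
eef_pos: [0.654, 0.067, 0.0448]
tcp_rot: [0.382, 0.924, 0.0, 0.001]
contact_force: [-0.4, 0.0, 3.8]
opening: 0.728
```

Request:
send_rows(
  rows=[
    [0, 0, 0, 0],
    [0, 0, 0, 0],
    [0, 0, 0, 0],
    [0, 0, 0, 0],
    [0, 0, 0, 0.03],
    [0, 0, 0, 0.06],
    [0, 0, 0, 0.09],
    [0, 0, 0, 0.12],
    [0, 0, 0, 0.15],
    [0, 0, 0, 0.18],
    [0, 0, 0, 0.21],
    [0, 0, 0, 0.23],
    [0, 0, 0, 0.25],
    [0, 0, 0, 0.25],
    [0, 0, 0, 0.25],
  ],
  jaw=0,
)

```text
time: 16.12
eef_pos: [0.653, 0.067, 0.0434]
tcp_rot: [-0.382, 0.924, 0.0, -0.0]
contact_force: [0.2, 0.1, 1.1]
opening: 0.999
```

Request:
send_rows(
  rows=[
    [0, 0, 0, 0],
    [0, 0, 0, 0],
    [0, 0, 0, 0],
    [0, 0, 0, 0],
    [0, 0, 0, 0],
    [0, 0, 0, 0],
    [0, 0, 0, 0],
    [0, 0, 0, 0],
  ],
  jaw=1,
  newtons=35,
)

```text
time: 17.12
eef_pos: [0.6535, 0.067, 0.044]
tcp_rot: [-0.383, 0.924, -0.0, 0.0]
contact_force: [-1.1, 0.1, 4.6]
opening: 0.747
```

Request:
send_rows(
  rows=[
    [0, 0, 0.06, 0],
    [0, 0, 0.15, 0],
    [0, 0, 0.25, 0],
    [0, 0, 0.35, 0],
    [0, 0, 0.42, 0],
    [-0.05, -0.01, 0.42, 0],
    [-0.15, -0.03, 0.42, 0],
    [-0.27, -0.055, 0.42, 0],
    [-0.4, -0.08, 0.42, 0],
    [-0.5, -0.1, 0.42, 0],
    [-0.58, -0.115, 0.42, 0],
    [-0.61, -0.118, 0.42, 0],
    [-0.61, -0.118, 0.42, 0],
    [-0.61, -0.118, 0.38, 0],
    [-0.61, -0.118, 0.35, 0],
    [-0.61, -0.118, 0.34, 0],
    [-0.61, -0.118, 0.34, 0],
    [-0.61, -0.118, 0.34, 0],
  ],
)

```text
time: 19.38
eef_pos: [0.4703, 0.0316, 0.1456]
tcp_rot: [-0.383, 0.924, -0.0, 0.0]
contact_force: [0.2, -0.4, -1.9]
opening: 0.75
```

Run:
```python
from h import *
print(monitor.get_state()["eef_pos"])
s=imaging.read_camera("side");cv2.imwrite("pics/side5.png",s[:,:,::-1])
a=cv2.resize(s[120:220,185:295],(770,700)[:2],interpolation=cv2.INTER_CUBIC)[:600]
cv2.imwrite("pics/c5.png",a[:,:,::-1])
```

```text
[0.4703 0.0316 0.1456]
```

View pics/c5.png

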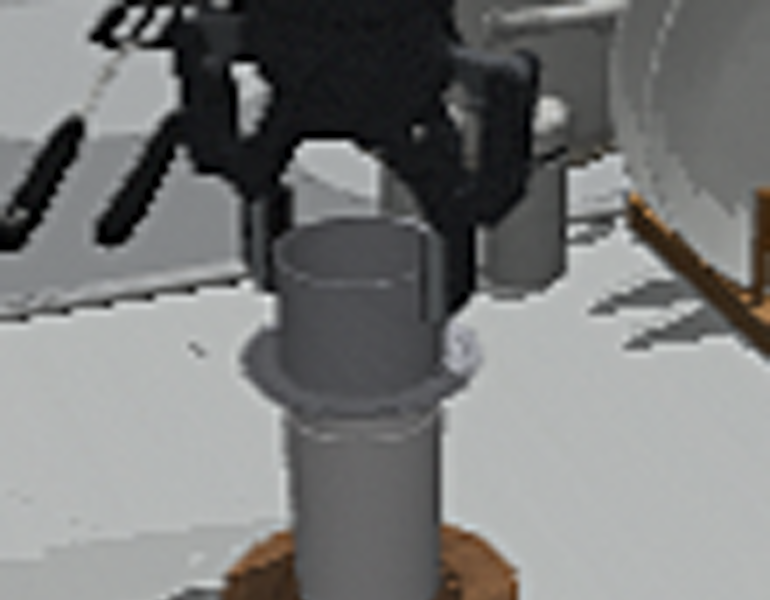

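Flange centre is at column 360 and the cup at 364 (about 1 mm off), well within the 5 mm play. Lower.

Request:
send_rows(
  rows=[
    [0, 0, -0.015, 0],
    [0, 0, -0.03, 0],
    [0, 0, -0.042, 0],
    [0, 0, -0.052, 0],
    [0, 0, -0.058, 0],
    [0, 0, -0.058, 0],
    [0, 0, -0.058, 0],
  ],
)

```text
time: 20.3
eef_pos: [0.4701, 0.0316, 0.1281]
tcp_rot: [-0.383, 0.924, -0.0, 0.0]
contact_force: [-0.2, 0.6, -0.6]
opening: 0.749
```

Request:
send_rows(
  rows=[
    [0, 0, -0.002, 0],
    [0, 0, -0.002, 0],
    [0, 0, -0.002, 0],
  ],
)

```text
time: 20.68
eef_pos: [0.4703, 0.0316, 0.128]
tcp_rot: [-0.383, 0.924, -0.0, 0.0]
contact_force: [-1.4, -0.8, 4.6]
opening: 0.748
```

Request:
send_rows(
  rows=[
    [0, 0, 0, 0],
    [0, 0, 0, 0],
    [0, 0, 0, 0],
    [0, 0, 0, 0],
    [0, 0, 0, 0],
  ],
  jaw=0,
)

```text
time: 21.3
eef_pos: [0.47, 0.0316, 0.1274]
tcp_rot: [-0.383, 0.924, -0.0, -0.0]
contact_force: [0.2, 1.3, -0.4]
opening: 1.001
```

Request:
send_rows(
  rows=[
    [0, 0, 0.1, 0],
    [0, 0, 0.25, 0],
    [0, 0, 0.4, 0],
    [0, 0, 0.4, 0],
    [0, 0, 0.4, 0],
  ],
)

```text
time: 21.92
eef_pos: [0.4696, 0.0317, 0.2468]
tcp_rot: [-0.383, 0.924, 0.0, -0.0]
contact_force: [0.3, 0.9, -0.1]
opening: 1.001
```

Run:
```python
from h import *
print(monitor.get_state()["eef_pos"])
s=imaging.read_camera("side");cv2.imwrite("pics/side6.png",s[:,:,::-1])
a=cv2.resize(s[120:220,185:295],(770,700)[:2],interpolation=cv2.INTER_CUBIC)[:600]
cv2.imwrite("pics/c6.png",a[:,:,::-1])
for z in(.1385,.0925,.005):
  r={.1385:.032,.0925:.046,.005:.0265}[z]
  th=np.linspace(0,2*np.pi,200);P=np.c_[.4701+r*np.cos(th),.0316+r*np.sin(th),0*th+z]
  q=(proj("side",P)-[185,120])*7;print(z,q.min(0),q.max(0))
```

```text
[0.4696 0.0317 0.2468]
0.1385 [272.9754 254.5785] [443.9905 329.2918]
0.0925 [241.524  344.7562] [482.0109 458.2261]
0.005 [301.4605 558.135 ] [434.2602 628.9242]
```

View pics/c6.png

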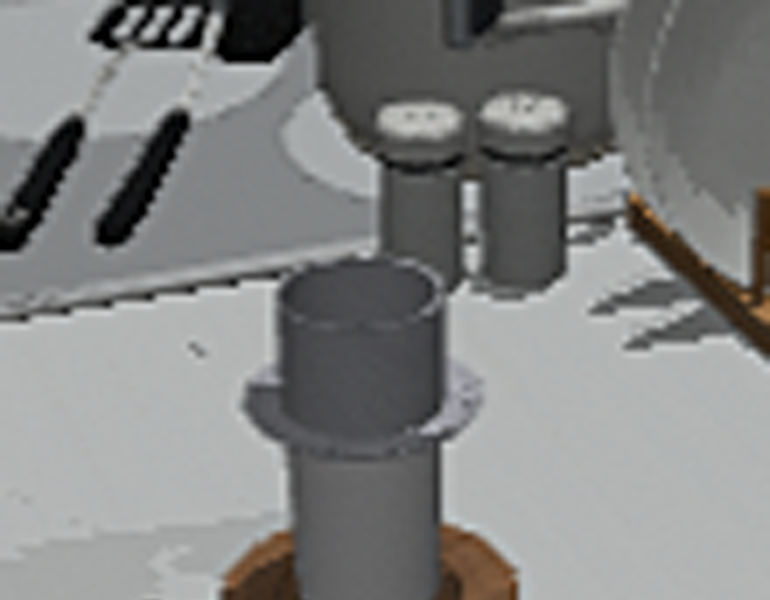

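Flange measured at 242–484 and bottom at 456, against predicted 241–482 and 458: level, seated and centred within about 1 mm. Now the steel press.

Request:
send_rows(
  rows=[
    [0, -0.15, 0, -0.029],
    [-0.01, -0.3, 0, -0.058],
    [-0.02, -0.45, 0, -0.087],
    [-0.028, -0.6, 0, -0.115],
    [-0.028, -0.719, 0, -0.125],
    [-0.028, -0.719, -0.1, -0.125],
    [-0.028, -0.719, -0.2, -0.125],
    [-0.028, -0.719, -0.3, -0.125],
    [-0.028, -0.719, -0.42, -0.125],
    [-0.028, -0.719, -0.42, -0.125],
    [-0.028, -0.719, -0.42, -0.125],
  ],
  jaw=0.5,
)

```text
time: 23.35
eef_pos: [0.4617, -0.1841, 0.1216]
tcp_rot: [-0.0, 1.0, 0.0, -0.0]
contact_force: [0.1, -0.4, 0.8]
opening: 0.499
```

Run:
```python
from h import *
print(monitor.get_state()["eef_pos"],monitor.get_state()["opening"])
s=imaging.read_camera("side");cv2.imwrite("pics/side7.png",s[:,:,::-1])
a=cv2.resize(s[170:280,190:330],(770,605),interpolation=cv2.INTER_CUBIC)[:600]
cv2.imwrite("pics/c7.png",a[:,:,::-1])
```

```text
[ 0.4617 -0.1841  0.1216] 0.49939315309237414
```

View pics/c7.png

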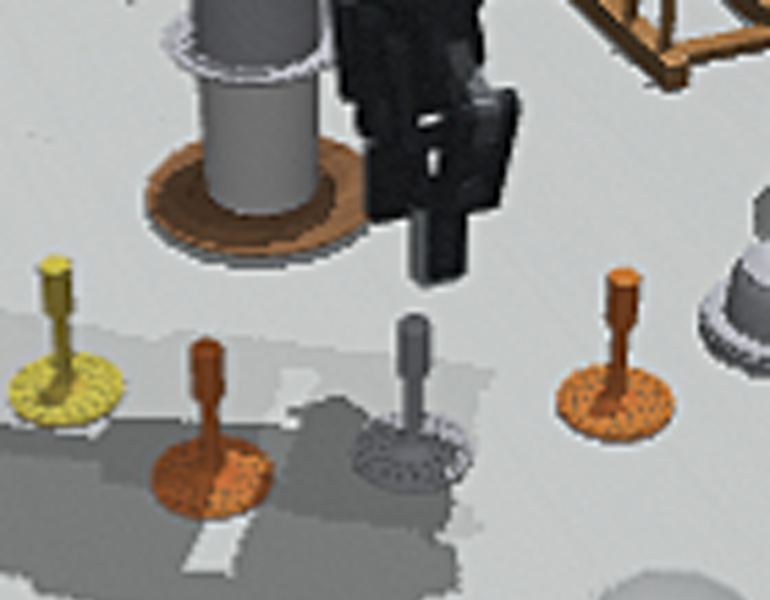

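The open fingers (tips near (440,280) in the crop) hang over the grey grip (413,330). Descend, squeeze, turn and squeeze again.

Request:
send_rows(
  rows=[
    [0, 0, -0.06, 0],
    [0, 0, -0.12, 0],
    [0, 0, -0.17, 0],
    [0, 0, -0.208, 0],
    [0, 0, -0.208, 0],
    [0, 0, -0.208, 0],
  ],
)

```text
time: 24.15
eef_pos: [0.462, -0.1844, 0.0594]
tcp_rot: [-0.0, 1.0, -0.0, 0.0]
contact_force: [-0.9, -0.4, -0.0]
opening: 0.5
```

Request:
send_rows(
  rows=[
    [0, 0, 0, 0],
    [0, 0, 0, 0],
    [0, 0, 0, 0],
    [0, 0, 0, 0],
    [0, 0, 0, 0],
    [0, 0, 0, 0],
    [0, 0, 0, 0],
    [0, 0, 0, 0],
  ],
  jaw=1,
  newtons=20,
)

```text
time: 25.15
eef_pos: [0.4621, -0.1843, 0.0597]
tcp_rot: [-0.0, 1.0, -0.0, 0.0]
contact_force: [-1.3, 1.7, 5.7]
opening: 0.152
```

Request:
send_rows(
  rows=[
    [0, 0, 0, 0],
    [0, 0, 0, 0],
    [0, 0, 0, 0],
    [0, 0, 0, 0],
    [0, 0, 0, -0.03],
    [0, 0, 0, -0.06],
    [0, 0, 0, -0.09],
    [0, 0, 0, -0.12],
    [0, 0, 0, -0.15],
    [0, 0, 0, -0.18],
    [0, 0, 0, -0.21],
    [0, 0, 0, -0.23],
    [0, 0, 0, -0.25],
    [0, 0, 0, -0.25],
    [0, 0, 0, -0.25],
  ],
  jaw=0.5,
)

```text
time: 27.02
eef_pos: [0.4616, -0.1841, 0.059]
tcp_rot: [0.706, 0.708, -0.0, -0.0]
contact_force: [0.3, -0.7, -0.2]
opening: 0.497
```

Request:
send_rows(
  rows=[
    [0, 0, 0, 0],
    [0, 0, 0, 0],
    [0, 0, 0, 0],
    [0, 0, 0, 0],
    [0, 0, 0, 0],
    [0, 0, 0, 0],
    [0, 0, 0, 0],
    [0, 0, 0, 0],
  ],
  jaw=1,
  newtons=30,
)

```text
time: 28.02
eef_pos: [0.4616, -0.1841, 0.059]
tcp_rot: [0.707, 0.707, -0.0, -0.0]
contact_force: [-0.3, 0.3, -1.3]
opening: 0.15
```

Run:
```python
from h import *
print(monitor.get_state()["eef_pos"],monitor.get_state()["opening"])
s=imaging.read_camera("side");cv2.imwrite("pics/side8.png",s[:,:,::-1])
a=cv2.resize(s[170:280,190:330],(770,605),interpolation=cv2.INTER_CUBIC)[:600]
cv2.imwrite("pics/c8.png",a[:,:,::-1])
```

```text
[ 0.4616 -0.1841  0.059 ] 0.14951497110045162
```

View pics/c8.png

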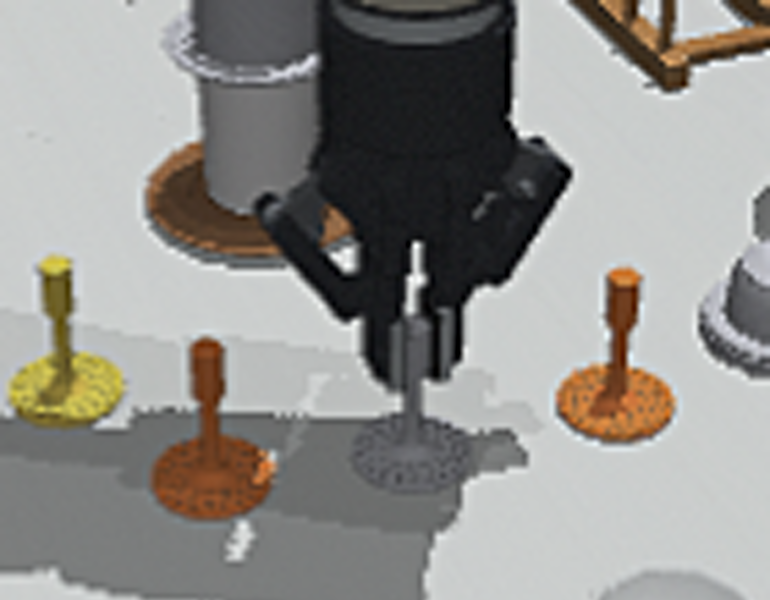

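Press gripped upright at (413,450). Lift it and bring it over the chamber.

Request:
send_rows(
  rows=[
    [0, 0, 0.06, 0],
    [0, 0, 0.15, 0],
    [0, 0, 0.25, 0],
    [0, 0, 0.36, 0],
    [0, 0, 0.46, 0],
    [0, 0, 0.533, 0],
    [0.002, 0.05, 0.533, 0],
    [0.005, 0.13, 0.533, 0],
    [0.01, 0.22, 0.533, 0],
    [0.014, 0.33, 0.533, 0],
    [0.018, 0.44, 0.533, 0],
    [0.022, 0.55, 0.533, 0],
    [0.026, 0.64, 0.533, 0],
    [0.028, 0.7, 0.533, 0],
    [0.028, 0.719, 0.533, 0],
    [0.028, 0.719, 0.52, 0],
    [0.028, 0.719, 0.49, 0],
    [0.028, 0.719, 0.483, 0],
    [0.028, 0.719, 0.483, 0],
    [0.028, 0.719, 0.483, 0],
  ],
)

```text
time: 30.58
eef_pos: [0.4702, 0.0313, 0.2041]
tcp_rot: [0.707, 0.707, 0.0, 0.0]
contact_force: [0.5, -0.6, -1.1]
opening: 0.154
```

Run:
```python
from h import *
print(monitor.get_state()["eef_pos"],monitor.get_state()["opening"])
s=imaging.read_camera("side");cv2.imwrite("pics/side9.png",s[:,:,::-1])
a=cv2.resize(s[100:200,185:295],(770,700)[:2],interpolation=cv2.INTER_CUBIC)[:600]
cv2.imwrite("pics/c9.png",a[:,:,::-1])
for z,r in((.1445,.026),(.1385,.032)):
  th=np.linspace(0,2*np.pi,200);P=np.c_[.4703+r*np.cos(th),.0316+r*np.sin(th),0*th+z]
  q=(proj("side",P)-[185,100])*7;print(z,q.min(0),q.max(0))
```

```text
[0.4702 0.0313 0.2041] 0.15434230247391875
0.1445 [288.9011 386.8948] [428.2369 447.1044]
0.1385 [273.4857 394.4949] [444.4899 469.1988]
```

View pics/c9.png

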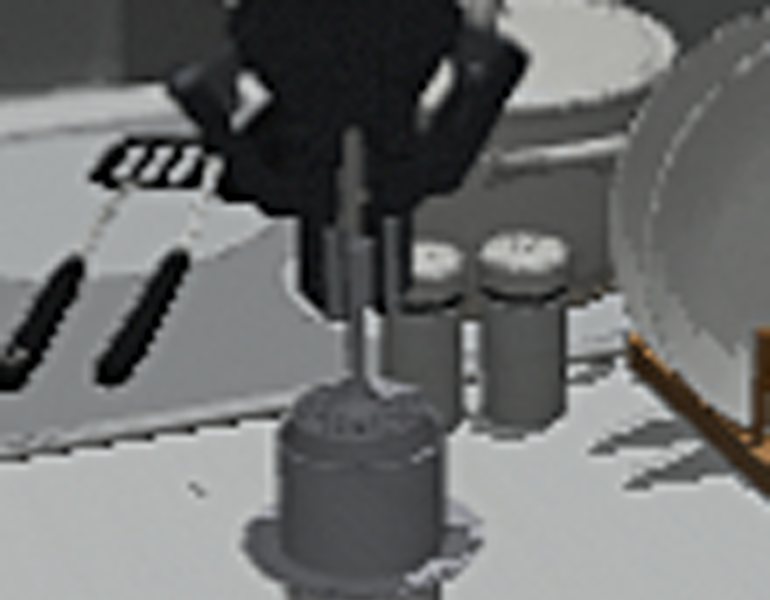

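Disc centre is at about 360 and chamber rim centre at 361.5: aligned. Lower slowly.

Request:
send_rows(
  rows=[
    [0, 0, -0.015, 0],
    [0, 0, -0.03, 0],
    [0, 0, -0.045, 0],
    [0, 0, -0.06, 0],
    [0, 0, -0.08, 0],
    [0, 0, -0.1, 0],
    [0, 0, -0.12, 0],
    [0, 0, -0.14, 0],
    [0, 0, -0.155, 0],
    [0, 0, -0.165, 0],
    [0, 0, -0.17, 0],
    [0, 0, -0.17, 0],
    [0, 0, -0.17, 0],
  ],
)

```text
time: 32.25
eef_pos: [0.4702, 0.0316, 0.1532]
tcp_rot: [0.707, 0.707, 0.0, 0.0]
contact_force: [0.8, -1.0, -0.6]
opening: 0.151
```

Request:
send_rows(
  rows=[
    [0, 0, -0.003, 0],
    [0, 0, -0.005, 0],
    [0, 0, -0.007, 0],
    [0, 0, -0.007, 0],
    [0, 0, -0.007, 0],
  ],
)

```text
time: 32.88
eef_pos: [0.4703, 0.0316, 0.1515]
tcp_rot: [0.707, 0.707, 0.0, 0.0]
contact_force: [-1.3, -0.0, 4.4]
opening: 0.148
```

Floor contact (4 N). Open a little and withdraw.

Request:
send_rows(
  rows=[
    [0, 0, 0, 0],
    [0, 0, 0, 0],
    [0, 0, 0, 0],
    [0, 0, 0, 0],
  ],
  jaw=0.78,
)

```text
time: 33.38
eef_pos: [0.4699, 0.0316, 0.1506]
tcp_rot: [0.707, 0.707, -0.0, -0.0]
contact_force: [-0.8, 0.7, -0.5]
opening: 0.219
```

Request:
send_rows(
  rows=[
    [0, 0, 0.03, 0],
    [0, 0, 0.08, 0],
    [0, 0, 0.15, 0],
    [0, 0, 0.3, 0],
    [0, 0, 0.35, 0],
    [0, 0, 0.35, 0],
    [0, 0, 0.35, 0],
  ],
)

```text
time: 34.25
eef_pos: [0.4692, 0.0317, 0.2543]
tcp_rot: [0.707, 0.707, -0.001, -0.001]
contact_force: [0.1, -1.0, -0.7]
opening: 0.218
```

Run:
```python
from h import *
print(monitor.get_state()["eef_pos"],monitor.get_state()["opening"])
s=imaging.read_camera("side");cv2.imwrite("pics/side10.png",s[:,:,::-1])
a=cv2.resize(s[110:210,185:295],(770,700)[:2],interpolation=cv2.INTER_CUBIC)[:600]
cv2.imwrite("pics/c10.png",a[:,:,::-1])
a=cv2.resize(s[170:270,285:395],(770,700)[:2],interpolation=cv2.INTER_CUBIC)[:600]
cv2.imwrite("pics/c10b.png",a[:,:,::-1])
for z,r in((.1625,.007),(.1385,.032)):
  th=np.linspace(0,2*np.pi,200);P=np.c_[.4703+r*np.cos(th),.0316+r*np.sin(th),0*th+z]
  q=(proj("side",P)-[185,110])*7;print(z,q.min(0),q.max(0))
for z,r in((.062,.008),(.004,.0375)):
  th=np.linspace(0,2*np.pi,200);P=np.c_[.6522+r*np.cos(th),-.1685+r*np.sin(th),0*th+z]
  q=(proj("side",P)-[285,170])*7;print(z,q.min(0),q.max(0))
```

```text
[0.4692 0.0317 0.2543] 0.21801983136953573
0.1625 [338.3442 294.4751] [376.1856 310.2846]
0.1385 [273.4857 324.4949] [444.4899 399.1988]
0.062 [319.0627 271.0556] [364.9569 295.8821]
0.004 [221.8646 358.6459] [430.3954 480.2301]
```

View pics/c10.png

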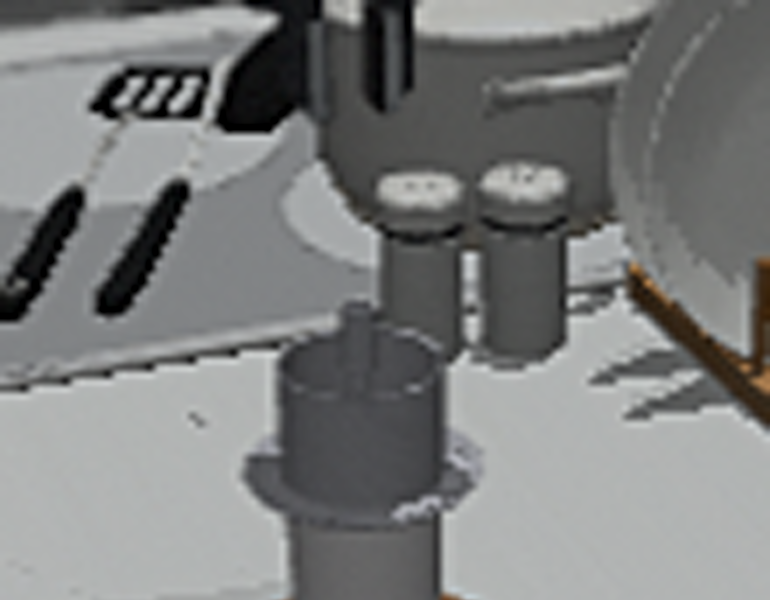

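View pics/c10b.png

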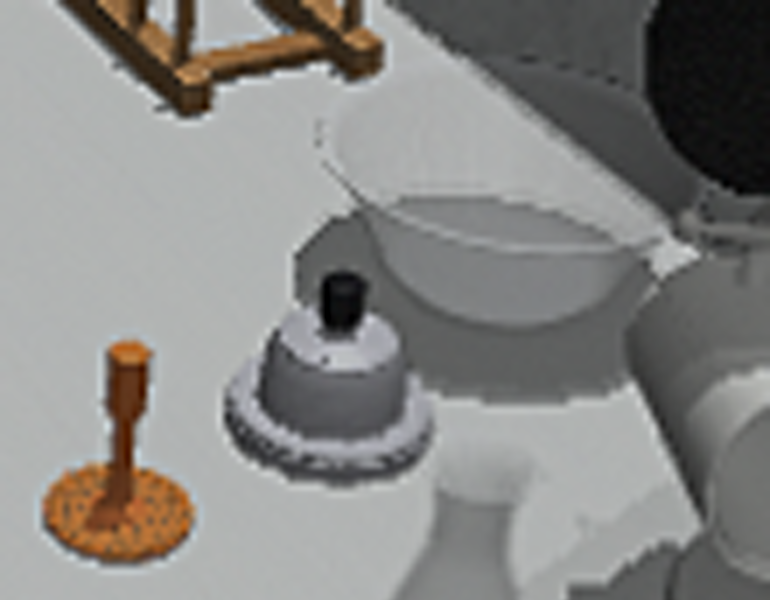

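Press stands centred in the chamber: grip top at 341–377, predicted 338–376. The lid sits where estimated, (0.652, -0.168). Its neighbours are the glass bowl behind and the flask in front. Going for the knob with a half-open jaw.

Request:
send_rows(
  rows=[
    [0.1, -0.1, 0, 0],
    [0.22, -0.24, 0, 0],
    [0.34, -0.37, 0, 0],
    [0.46, -0.5, 0, 0],
    [0.57, -0.62, 0, 0],
    [0.606, -0.667, 0, 0],
    [0.606, -0.667, -0.1, 0],
    [0.606, -0.667, -0.25, 0],
    [0.606, -0.667, -0.4, 0],
    [0.606, -0.667, -0.52, 0],
    [0.606, -0.667, -0.52, 0],
    [0.606, -0.667, -0.52, 0],
  ],
  jaw=0.6,
)

```text
time: 35.8
eef_pos: [0.6523, -0.1684, 0.101]
tcp_rot: [0.707, 0.708, 0.0, 0.001]
contact_force: [0.1, 0.3, 0.2]
opening: 0.401
```

Run:
```python
from h import *
print(monitor.get_state()["eef_pos"],monitor.get_state()["opening"])
s=imaging.read_camera("side");cv2.imwrite("pics/side11.png",s[:,:,::-1])
a=cv2.resize(s[170:270,285:395],(770,700)[:2],interpolation=cv2.INTER_CUBIC)[:600]
cv2.imwrite("pics/c11.png",a[:,:,::-1])
```

```text
[ 0.6523 -0.1684  0.101 ] 0.40080768964425123
```

View pics/c11.png

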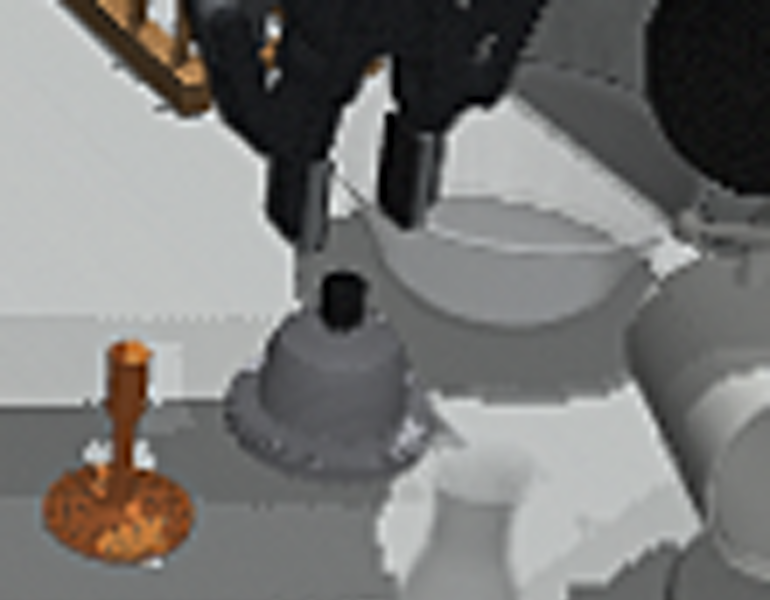

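Run:
```python
from h import *
t=cv2.imread("pics/top0.png")
cv2.imwrite("pics/t12.png",cv2.resize(t[70:180,240:340],(600,660)[:2],interpolation=cv2.INTER_CUBIC)[:600])
for z in(.04,.05,.06,.07): print(z,onz("side",[(285+318/7,170+135/7),(285+505/7,170+250/7)],z)[:,:2].tolist(),onz("top",[(259.5,111),(284,136)],z)[:,:2].tolist())
```

```text
0.04 [[0.7211599795346983, -0.04233615059218887], [0.7412423130382648, -0.14348055182472597]] [[0.75396059801932, -0.04263766629267152], [0.682627246518192, -0.1110212771510928]]
0.05 [[0.711162575380357, -0.05703539801387458], [0.7308746405344784, -0.1563149477094451]] [[0.7508191697300984, -0.042907020445884785], [0.6801181696443028, -0.11068442856460742]]
0.06 [[0.7011651712260158, -0.07173464543556007], [0.7205069680306919, -0.16914934359416423]] [[0.7476777414408768, -0.04317637459909805], [0.6776090927704139, -0.11034757997812206]]
0.07 [[0.6911677670716745, -0.08643389285724579], [0.7101392955269055, -0.18198373947888324]] [[0.7445363131516552, -0.04344572875231131], [0.6751000158965248, -0.11001073139163668]]
```

View pics/t12.png

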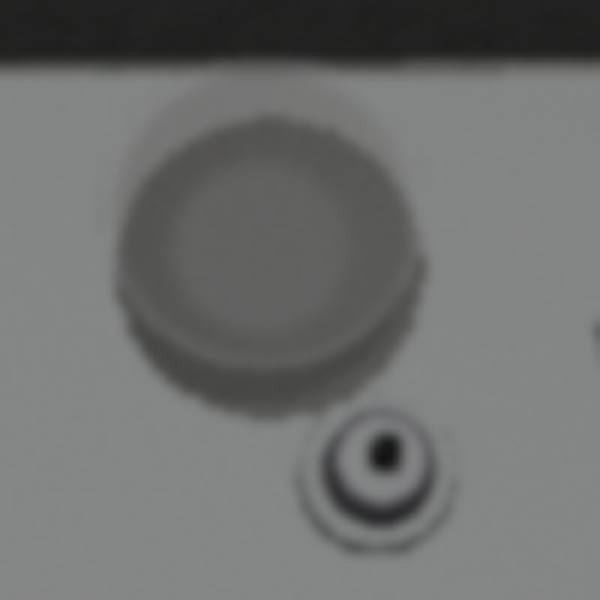

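Bowl rim is about 58 mm from the knob and about 60 mm high, so the gripper's body clears it. Descend on the knob.

Request:
send_rows(
  rows=[
    [0, 0, -0.04, 0],
    [0, 0, -0.08, 0],
    [0, 0, -0.11, 0],
    [0, 0, -0.13, 0],
    [0, 0, -0.13, 0],
    [0, 0, -0.13, 0],
  ],
)

```text
time: 36.6
eef_pos: [0.6521, -0.1686, 0.0611]
tcp_rot: [0.707, 0.707, 0.0, 0.0]
contact_force: [-0.2, -0.4, -0.2]
opening: 0.398
```

Request:
send_rows(
  rows=[
    [0, 0, 0, 0],
    [0, 0, 0, 0],
    [0, 0, 0, 0],
    [0, 0, 0, 0],
    [0, 0, 0, 0],
    [0, 0, 0, 0],
    [0, 0, 0, 0],
    [0, 0, 0, 0],
  ],
  jaw=1,
  newtons=20,
)

```text
time: 37.6
eef_pos: [0.6523, -0.1687, 0.0615]
tcp_rot: [0.707, 0.707, 0.0, 0.001]
contact_force: [-0.0, -0.1, 5.6]
opening: 0.171
```

Request:
send_rows(
  rows=[
    [0, 0, 0, 0],
    [0, 0, 0, 0],
    [0, 0, 0, 0],
    [0, 0, 0, 0],
    [0, 0, 0, 0.03],
    [0, 0, 0, 0.06],
    [0, 0, 0, 0.09],
    [0, 0, 0, 0.12],
    [0, 0, 0, 0.15],
    [0, 0, 0, 0.18],
    [0, 0, 0, 0.21],
    [0, 0, 0, 0.23],
    [0, 0, 0, 0.25],
    [0, 0, 0, 0.25],
    [0, 0, 0, 0.25],
  ],
  jaw=0.6,
)

```text
time: 39.48
eef_pos: [0.6518, -0.1685, 0.0608]
tcp_rot: [0.001, 1.0, 0.0, -0.0]
contact_force: [-0.5, -0.6, -0.6]
opening: 0.398
```

Request:
send_rows(
  rows=[
    [0, 0, 0, 0],
    [0, 0, 0, 0],
    [0, 0, 0, 0],
    [0, 0, 0, 0],
    [0, 0, 0, 0],
    [0, 0, 0, 0],
    [0, 0, 0, 0],
    [0, 0, 0, 0],
  ],
  jaw=1,
  newtons=40,
)

```text
time: 40.48
eef_pos: [0.652, -0.1686, 0.061]
tcp_rot: [-0.0, 1.0, -0.0, 0.0]
contact_force: [-0.0, -0.2, 1.2]
opening: 0.169
```

Request:
send_rows(
  rows=[
    [0, 0, 0.06, 0],
    [0, 0, 0.15, 0],
    [0, 0, 0.26, 0],
    [0, 0, 0.37, 0],
    [0, 0, 0.48, 0],
    [0, 0, 0.58, 0],
    [0, 0, 0.633, 0],
    [-0.03, 0.033, 0.633, 0],
    [-0.09, 0.1, 0.633, 0],
    [-0.18, 0.2, 0.633, 0],
    [-0.27, 0.3, 0.633, 0],
    [-0.36, 0.4, 0.633, 0],
    [-0.45, 0.5, 0.633, 0],
    [-0.53, 0.59, 0.633, 0],
    [-0.58, 0.64, 0.633, 0],
    [-0.606, 0.667, 0.633, 0],
    [-0.606, 0.667, 0.633, 0],
    [-0.606, 0.667, 0.6, 0],
    [-0.606, 0.667, 0.567, 0],
    [-0.606, 0.667, 0.567, 0],
  ],
)

```text
time: 42.98
eef_pos: [0.4694, 0.0313, 0.2291]
tcp_rot: [-0.0, 1.0, 0.0, -0.002]
contact_force: [-0.4, 0.1, -0.7]
opening: 0.166
```

Run:
```python
from h import *
print(monitor.get_state()["eef_pos"],monitor.get_state()["opening"])
s=imaging.read_camera("side");cv2.imwrite("pics/side12.png",s[:,:,::-1])
a=cv2.resize(s[80:180,185:295],(770,700)[:2],interpolation=cv2.INTER_CUBIC)[:600]
cv2.imwrite("pics/c12.png",a[:,:,::-1])
```

```text
[0.4694 0.0313 0.2291] 0.16552810681619476
```

View pics/c12.png

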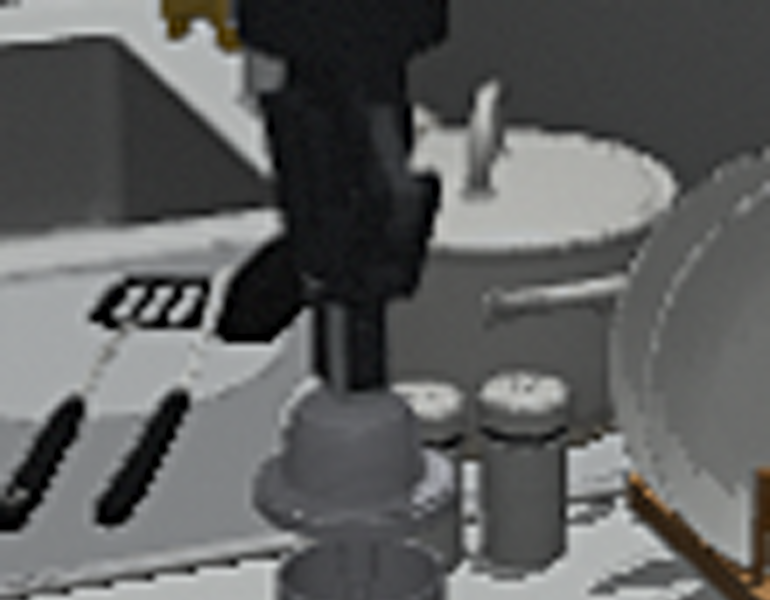

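Request:
send_rows(
  rows=[
    [0, 0, 0, 0],
    [0, 0, -0.03, 0],
    [0, 0, -0.06, 0],
    [0, 0, -0.085, 0],
    [0, 0, -0.085, 0],
    [0, 0, -0.085, 0],
    [0, 0, -0.085, 0],
  ],
)

```text
time: 43.9
eef_pos: [0.4703, 0.0316, 0.2059]
tcp_rot: [-0.0, 1.0, -0.0, 0.0]
contact_force: [-0.6, -0.6, -0.3]
opening: 0.168
```

Run:
```python
from h import *
e=monitor.get_state()["eef_pos"];print(e,monitor.get_state()["opening"])
s=imaging.read_camera("side");cv2.imwrite("pics/side13.png",s[:,:,::-1])
a=cv2.resize(s[90:190,185:295],(770,700)[:2],interpolation=cv2.INTER_CUBIC)[:600]
cv2.imwrite("pics/c13.png",a[:,:,::-1])
for z,r in((e[2]-.061,.0375),(e[2]-.061+.008,.0375),(.1385,.032),(.0925,.046)):
  th=np.linspace(0,2*np.pi,200);P=np.c_[.4702+r*np.cos(th),.0316+r*np.sin(th),0*th+z]
  q=(proj("side",P)-[185,90])*7;print(z,q.min(0),q.max(0))
```

```text
[0.4703 0.0316 0.2059] 0.16806690735378824
0.14486014288066915 [257.7182 443.4728] [458.7754 530.324 ]
0.15286014288066915 [256.7297 424.4612] [458.5762 510.387 ]
0.1385 [273.2305 464.5367] [444.2402 539.2453]
0.0925 [241.7745 554.7131] [482.2539 668.1761]
```

View pics/c13.png

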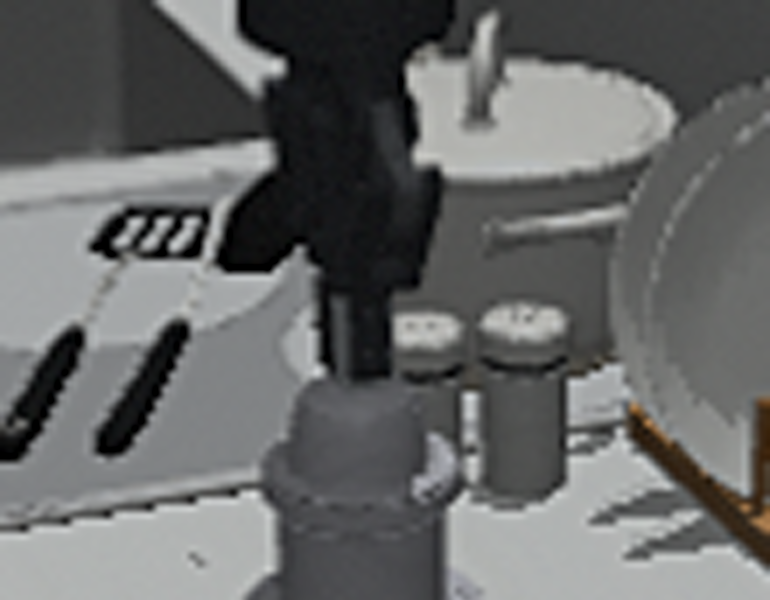

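Lid skirt spans 260–462 (centre 361), chamber 278–445 (centre 361): aligned. Lower slowly onto the rim.

Request:
send_rows(
  rows=[
    [0, 0, -0.008, 0],
    [0, 0, -0.016, 0],
    [0, 0, -0.024, 0],
    [0, 0, -0.032, 0],
    [0, 0, -0.04, 0],
    [0, 0, -0.045, 0],
    [0, 0, -0.045, 0],
    [0, 0, -0.045, 0],
  ],
)

```text
time: 44.95
eef_pos: [0.4701, 0.0316, 0.192]
tcp_rot: [-0.0, 1.0, -0.0, 0.0]
contact_force: [-0.6, -0.5, -0.0]
opening: 0.168
```

Request:
send_rows(
  rows=[
    [0, 0, -0.002, 0],
    [0, 0, -0.004, 0],
    [0, 0, -0.004, 0],
    [0, 0, -0.004, 0],
  ],
)

```text
time: 45.45
eef_pos: [0.4704, 0.0316, 0.1915]
tcp_rot: [-0.0, 1.0, -0.0, 0.001]
contact_force: [-0.2, 0.3, 4.6]
opening: 0.163
```

Contact at the expected height (0.1915). Release, withdraw and look.

Request:
send_rows(
  rows=[
    [0, 0, 0, 0],
    [0, 0, 0, 0],
    [0, 0, 0, 0],
    [0, 0, 0, 0],
    [0, 0, 0, 0],
  ],
  jaw=0.5,
)

```text
time: 46.08
eef_pos: [0.47, 0.0316, 0.1907]
tcp_rot: [-0.0, 1.0, -0.0, -0.0]
contact_force: [1.0, -0.2, 0.2]
opening: 0.504
```

Request:
send_rows(
  rows=[
    [0, 0, 0.05, 0],
    [0, 0, 0.15, 0],
    [0, 0, 0.25, 0],
    [0, 0.1, 0.3, 0],
    [0, 0.25, 0.3, 0],
    [0, 0.4, 0.3, 0],
    [0, 0.55, 0.3, 0],
    [0, 0.7, 0.3, 0],
    [0, 0.7, 0.3, 0],
    [0, 0.7, 0.3, 0],
  ],
)

```text
time: 47.32
eef_pos: [0.4701, 0.2414, 0.2814]
tcp_rot: [-0.001, 1.0, -0.0, 0.0]
contact_force: [1.2, -0.9, -0.8]
opening: 0.501
```

Run:
```python
from h import *
s=imaging.read_camera("side");t=imaging.read_camera("top")
cv2.imwrite("pics/side14.png",s[:,:,::-1]);cv2.imwrite("pics/top14.png",t[:,:,::-1])
cv2.imwrite("pics/c14.png",cv2.resize(s[110:220,185:295],(600,600),interpolation=cv2.INTER_CUBIC)[:,:,::-1])
k=600/110
for n,z,r in(("knob",.1925,.008),("skirt bot",.1305,.0375),("flange",.0925,.046)):
  th=np.linspace(0,2*np.pi,200);P=np.c_[.4702+r*np.cos(th),.0316+r*np.sin(th),0*th+z]
  q=(proj("side",P)-[185,110])*k;print(n,q.min(0),q.max(0))
```

```text
knob [259.3188 170.4597] [293.5204 183.919 ]
skirt bot [202.1908 262.7904] [357.7634 331.724 ]
flange [188.3957 323.1531] [375.7823 411.5658]
```

View pics/c14.png

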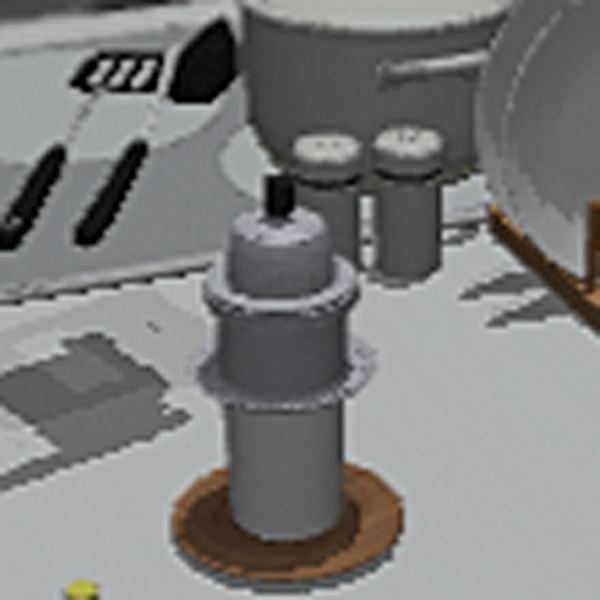

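View pics/top14.png

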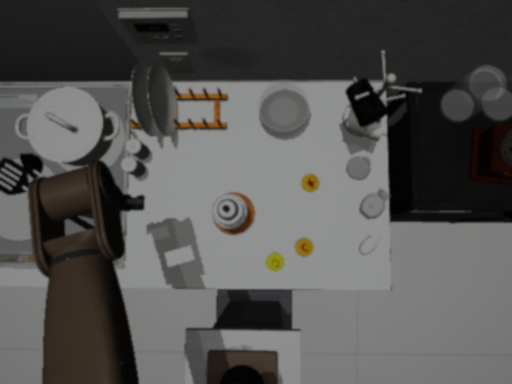

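View pics/side14.png

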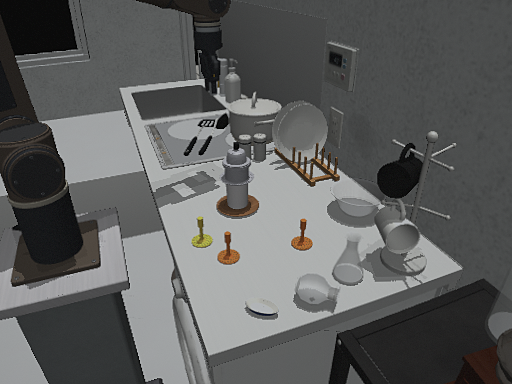

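Run:
```python
from h import *
s=cv2.imread("pics/side14.png");s0=cv2.imread("pics/side0.png")
a=cv2.resize(s[138:188,212:262],(400,400),interpolation=cv2.INTER_NEAREST)
b=cv2.resize(s0[195:245,308:358],(400,400),interpolation=cv2.INTER_NEAREST)
cv2.imwrite("pics/c15.png",cv2.convertScaleAbs(np.hstack([a,b]),alpha=1.4))
d=cv2.absdiff(s,s0).max(2)
for n,(x,y) in dict(flask=(348,260),jar=(316,290),rest=(261,306)).items(): print(n,d[y-15:y+15,x-18:x+18].max())
```

```text
flask 4
jar 10
rest 5
```

View pics/c15.png

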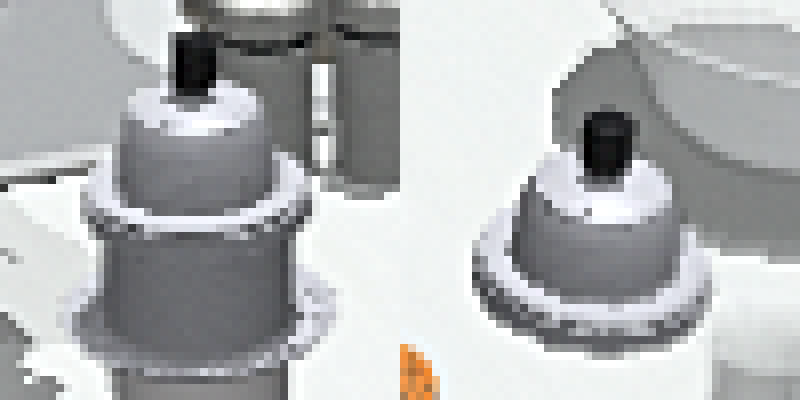

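The skirt's lower front edge is hard to read here, so I'll compare against the lidless picture (side10) column by column.

Run:
```python
from h import *
s=cv2.imread("pics/side14.png")[:,:,1].astype(int);p=cv2.imread("pics/side10.png")[:,:,1].astype(int)
th=np.linspace(0,2*np.pi,2000);P=np.c_[.4702+.0375*np.cos(th),.0316+.0375*np.sin(th),0*th+.1305];q=proj("side",P)
for u in(226,229,232,236,240,244,247,250):
    e=q[abs(q[:,0]-u)<.6][:,1].max()
    print(u,"pred %.1f"%e,"lid",s[158:178,u].tolist());print("        bare     ",p[158:178,u].tolist())
```

```text
226 pred 169.3 lid [110, 112, 98, 115, 139, 171, 168, 81, 114, 63, 65, 60, 58, 59, 59, 60, 61, 62, 61, 62]
        bare      [88, 97, 55, 49, 49, 56, 71, 71, 58, 61, 60, 59, 60, 61, 61, 61, 62, 62, 63, 64]
229 pred 170.2 lid [84, 81, 79, 76, 73, 71, 178, 172, 83, 80, 71, 73, 66, 73, 71, 71, 70, 72, 71, 71]
        bare      [72, 64, 68, 69, 71, 69, 69, 70, 79, 72, 73, 74, 76, 74, 74, 73, 72, 73, 73, 72]
232 pred 170.7 lid [85, 87, 87, 87, 83, 75, 75, 173, 154, 73, 70, 79, 78, 76, 76, 74, 77, 75, 74, 73]
        bare      [68, 73, 75, 73, 75, 73, 72, 72, 88, 77, 77, 75, 77, 78, 77, 77, 77, 77, 77, 75]
236 pred 170.8 lid [92, 93, 84, 82, 82, 81, 71, 176, 159, 59, 75, 76, 77, 75, 78, 77, 76, 77, 76, 76]
        bare      [75, 77, 76, 76, 77, 75, 79, 78, 68, 73, 77, 79, 78, 77, 79, 79, 77, 80, 80, 78]
240 pred 170.6 lid [93, 90, 86, 84, 86, 75, 112, 175, 134, 108, 73, 76, 75, 72, 75, 75, 74, 76, 75, 74]
        bare      [77, 78, 77, 75, 78, 75, 74, 74, 86, 75, 77, 75, 74, 75, 77, 76, 77, 78, 77, 76]
244 pred 169.8 lid [83, 79, 77, 72, 65, 155, 172, 142, 78, 67, 70, 74, 69, 68, 67, 71, 68, 69, 69, 68]
        bare      [83, 66, 70, 70, 71, 67, 64, 133, 68, 70, 71, 71, 70, 71, 70, 71, 70, 71, 72, 70]
247 pred 168.7 lid [157, 157, 155, 156, 167, 169, 79, 117, 56, 60, 45, 48, 52, 48, 50, 52, 50, 52, 54, 54]
        bare      [81, 125, 79, 68, 85, 69, 56, 52, 51, 51, 50, 50, 51, 51, 52, 54, 54, 53, 55, 57]
250 pred 166.7 lid [55, 87, 137, 144, 105, 65, 57, 134, 174, 184, 182, 182, 183, 172, 155, 153, 119, 166, 166, 153]
        bare      [58, 56, 73, 177, 191, 185, 183, 183, 184, 183, 185, 186, 186, 172, 145, 150, 107, 177, 162, 94]
```

Run:
```python
from h import *
s=cv2.imread("pics/side14.png")[:,:,1].astype(int)
th=np.linspace(0,2*np.pi,4000)
q=proj("side",np.c_[.4702+.0375*np.cos(th),.0316+.0375*np.sin(th),0*th+.1305])+[.4,.5]
for u in(223,224,225,249,250): print(u,"pred %.1f"%q[abs(q[:,0]-u)<.3][:,1].max(),s[156:176,u].tolist())
t=cv2.imread("pics/top14.png")
cv2.imwrite("pics/c16.png",cv2.convertScaleAbs(cv2.resize(t[188:238,208:258],(600,600),interpolation=cv2.INTER_CUBIC),alpha=1.5))
for n,z in(("knob",.1925),("skirt",.1385),("flange",.0925),("saucer",.008)): print(n,(proj("top",[(.4702,.0316,z)])-[208,188]+.5)*12)
```

```text
223 pred 167.4 [147, 165, 96, 148, 164, 154, 148, 121, 110, 63, 105, 138, 192, 184, 168, 172, 165, 169, 152, 104]
224 pred 168.4 [156, 163, 150, 163, 158, 162, 164, 162, 96, 95, 45, 70, 149, 141, 134, 127, 122, 122, 100, 73]
225 pred 169.0 [163, 179, 168, 166, 168, 166, 166, 170, 134, 68, 80, 57, 82, 72, 75, 69, 69, 64, 58, 61]
249 pred 168.2 [68, 68, 114, 171, 166, 145, 131, 96, 77, 40, 103, 176, 177, 174, 174, 154, 152, 157, 159, 145]
250 pred 167.3 [53, 50, 55, 87, 137, 144, 105, 65, 57, 134, 174, 184, 182, 182, 183, 172, 155, 153, 119, 166]
knob [[217.5411 249.1737]]
skirt [[245.1256 268.1243]]
flange [[266.4598 282.7804]]
saucer [[301.2804 306.7002]]
```

View pics/c16.png

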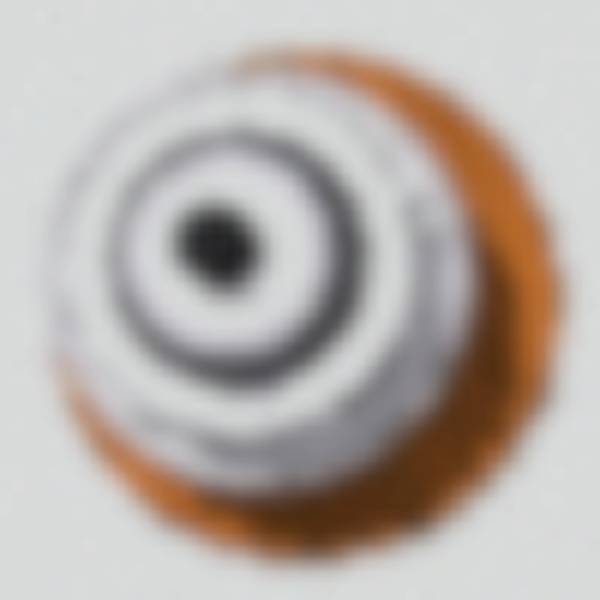

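Top view: knob at (216,247) against predicted (217,249), rings concentric, no tilt. The skirt band is symmetric left and right within the view's own slant. The bystander areas are unchanged. Handing in.

Run:
```python
from h import *
s=monitor.get_state();print(s["time"],s["contact_force"]);print(workorder.sign_off())
```

```text
47.425 [ 0.2296  0.2564 -0.5096]
the job is handed in; nothing more can be done
None
```

The coffee filter is assembled and handed in at about 47 s of the allowed 128 s: cup on the saucer, chamber on the cup, steel press plate inside, cap on top. I squeezed each part from two directions at right angles to centre it in the jaws before lifting.

**Fit:**
- Chamber, press and lid each showed about 4.5 N of contact at the height expected for a seated part. The cup was let go within about half a millimetre of the well floor.
- In both camera views the flange, press grip, cap skirt and knob were within about 1 mm of where they should be, with no tilt visible.
- The saucer is about 2 mm off the cup's axis, well inside the well's play.

**Bystanders:** the side image around the flask, the little glass bottle and the spoon rest was unchanged from the start. The orange and yellow look-alikes were not touched.

**Less certain:**
- The cap skirt's lower front edge blends with the steel can in the picture, so I could not see it directly.
- At two pixel columns on the right, the skirt's outline sat about 2 px higher than predicted. The contact height and the knob's position in both views show the cap seated and level.

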